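Square up the slide case and stack the slide cartons

TASK

First push the blue slide case fully home into the corner of the yellow L-shaped stop, square and flush against both bars. Then stack the three slide cartons on it one at a time, the large green-banded one first, then the medium orange one, then the small purple one on top, each set down gently (not dropped), centred on the one below with its long side running the same way. Leave the bottles, jars and everything else on the bench where they are.

Things in the scene. Friction and masses are not known exactly. Their poses are not given: they have to be found in the camera images.
- stop: Fixed yellow L-shaped stop on the black bench: two low bars, 22 mm high and 12 mm thick. Origin at the inside corner, at bench level. The far bar's inner face lies along the stop's y axis (it runs 150 mm from the corner to -y); the side bar's inner face lies along its x axis (150 mm from the corner to -x). The free space of the corner is at -x, -y. Yaw varies by up to 0.25 rad.
- case: Blue closed slide case, 100 mm (its x) by 128 mm (its y) by 36 mm high, about 0.4 kg, too wide to grip, white paper on its flat lid. Origin at the centre of its underside, z up. It stands loose before the stop's corner, 25 to 60 mm from each bar, turned by up to 0.3 rad. Home: centre 50 mm (stop's -x) and 64 mm (stop's -y) from the corner, axes parallel to the stop's.
- carton_large: Large closed slide carton, white with a green band, 62 mm (its x, the width to grip) by 96 mm (its y) by 34 mm high, about 0.3 kg, lying flat on the bench. Origin at the centre of its underside, z up.
- carton_medium: Medium closed slide carton, white with an orange band, 56 mm (x, the width to grip) by 84 mm (y) by 32 mm high, about 0.24 kg, lying flat. Origin at the centre of its underside, z up.
- carton_small: Small closed slide carton, white with a purple band, 50 mm (x, the width to grip) by 72 mm (y) by 30 mm high, about 0.18 kg, lying flat. Origin at the centre of its underside, z up.
- jar_black: Specimen jar, black lid with a yellow sticker, 64 mm across, 84 mm high. Bystander; origin at the centre of its underside.
- jar_white: Specimen jar, white lid with a yellow sticker, 64 mm across, 84 mm high. Bystander; origin at the centre of its underside.
- dish: Covered glass dish, 90 mm across, 18 mm high. Bystander; origin at the centre of its underside.
- forceps: Steel forceps lying along their x axis, 163 mm long, 10 mm wide, 7 mm high. Bystander; origin 63 mm from the blunt end, at bench level.
- vial: Small amber vial with a white cap, 30 mm across, 55 mm high, beside the stop. Bystander; origin at the centre of its underside.
- wash_blue: Tall wash bottle, blue cap and bent spout, 58 mm across, 208 mm high; the spout reaches 40 mm from the axis to its -x. Bystander; origin at the centre of its underside.
- wash_white: Tall wash bottle, white cap and bent spout, 58 mm across, 208 mm high; the spout reaches 40 mm from the axis to its -x. Bystander; origin at the centre of its underside.
- wash_red: Tall wash bottle, red cap and bent spout, 58 mm across, 208 mm high; the spout reaches 40 mm from the axis to its -x. Bystander; origin at the centre of its underside.
Mind the look-alikes: they are no part of the job. Leave any brown look-alike of the carton_large alone. What is shaped like the carton_medium but pink is not meant.

How it is judged (in metres and radians):
On the way, in this order (a step that is already met when the one before it is completed fails the run):
1. the blue case is home in the corner of the stop, flush with both bars (x of case in the frame of stop between -0.054 and -0.046 m and y of case in the frame of stop between -0.068 and -0.06 m and angle between the y axis of case and the y axis of stop, either way round below 0.04 rad), for 0.2 s.
2. the large green carton stands square and centred on the blue case, released (x of carton_large in the frame of case between -0.008 and 0.008 m and y of carton_large in the frame of case between -0.008 and 0.008 m and z of carton_large in the frame of case between 0.032 and 0.04 m and angle between the y axis of carton_large and the y axis of case, either way round below 0.1 rad and angle between carton_large's own z axis and vertical below 0.06 rad and contact force between the fingers and carton_large below 0.1 N and linear speed of carton_large below 0.03 m/s), for 0.2 s.
3. the medium orange carton stands square and centred on the large one, released (x of carton_medium in the frame of carton_large between -0.008 and 0.008 m and y of carton_medium in the frame of carton_large between -0.008 and 0.008 m and z of carton_medium in the frame of carton_large between 0.03 and 0.038 m and angle between the y axis of carton_medium and the y axis of carton_large, either way round below 0.1 rad and angle between carton_medium's own z axis and vertical below 0.06 rad and contact force between the fingers and carton_medium below 0.1 N and linear speed of carton_medium below 0.03 m/s), for 0.2 s.
4. the small purple carton stands square and centred on the medium one, released (x of carton_small in the frame of carton_medium between -0.008 and 0.008 m and y of carton_small in the frame of carton_medium between -0.008 and 0.008 m and z of carton_small in the frame of carton_medium between 0.028 and 0.036 m and angle between the y axis of carton_small and the y axis of carton_medium, either way round below 0.1 rad and angle between carton_small's own z axis and vertical below 0.06 rad and contact force between the fingers and carton_small below 0.1 N and linear speed of carton_small below 0.03 m/s), for 0.2 s.
At the end, for the whole second after the job is handed in: Blue case within 4 mm of home along both bars and 0.04 rad of parallel to the stop; large, medium, small carton stacked on it in that order, each flat, its centre within 8 mm of the one below along both its sides and its long side within 0.1 rad of parallel; all released and at rest (all of step 1 and all of step 2 and all of step 3 and all of step 4); the robot touches nothing.
It fails at once if a bottle, jar, dish, vial or forceps is moved more than 20 mm from where it stood (distance of any of wash_blue, wash_white, wash_red, jar_black, jar_white, dish, forceps, vial from where it was at the start of the episode above 0.02 m).
It fails at once if a carton is dropped or thrown (moves faster than 0.5 m/s while the fingers do not touch it) ((linear speed of carton_large above 0.5 m/s and contact force between the fingers and carton_large below 0.05 N) or (linear speed of carton_medium above 0.5 m/s and contact force between the fingers and carton_medium below 0.05 N) or (linear speed of carton_small above 0.5 m/s and contact force between the fingers and carton_small below 0.05 N)).
It also fails if it takes over 72 s, if anything falls off the work surface, if the arm or the gripper's body presses on something with over 40 N, if the wrist force passes 120 N, or if a joint passes its speed limit or range.

ROBOT

A 6-joint arm with a two-finger parallel gripper is mounted at the origin on the work surface. World frame = base frame: x ahead of the robot, y to its left, z up, the work surface at z = 0. Lengths are in m, angles in degrees, forces in N, time in s.
With the tool pointing down it reaches from about 0.4 to 0.825 m from the base axis. Payload 7 kg.
Tool frame: the origin (TCP) lies on the centre line of the jaws, within the pads' length; the fingertips stand 19 mm ahead of it and the grasp point (between the pads) is the TCP; z points along the fingers, y is the line along which they close (so a half turn about z gives the same grasp; the last joint's range is limited). The gripper opens to 88 mm and grips with 3 to 60 N. Pads are 19 mm wide; open, the fingers measure 130 mm over their backs; the gripper's body (78 mm by 193 mm) begins 47 mm behind the grasp point.
Start: joints at [93.684, 20.546, 0.682, 0, -70.136, -16.507], TCP at [0.15, 0.658, 0.246] pointing down, gripper open.
Joint ranges: [-176.03, 176.03], [-82.01, 121.73], [-58.28, 71.71], [-173.87, 95.51], [-174.79, -0.11], [-173.66, 173.66]. Speed limits (degrees/s): [136.94, 136.94, 172.46, 180, 180, 180].

INTERFACE

Orientations are given as [roll, pitch, yaw] about the fixed x, y, z axes, in that order (R = Rz(yaw) Ry(pitch) Rx(roll)).
In Python, from plant import ctrl gives the robot as it stands.
- The arm moves only by the tool move_arm, never from a script. Its argument "motion" is a list of rows, each a list of 3 entries, a list of its own where there are three numbers: the shift along the tool's x, y, z in mm, then the turn, a rotation vector about the tool's x, y, z in degrees, then the closure, from 0 (fully open) to 1 (shut). A call has 1 to 10 rows; each row is the pose to reach, as a shift and turn from the pose commanded when the call began, along the tool's axes at that moment; what a row does not reach only later rows make up. A row lasts 1/12 s, in which the tool goes at most 41.7 mm and 7.16 degrees, less where a joint would pass 70% of its speed; a pose out of reach is approached as far as the arm can. A call with a gripper value outside its range is refused whole. The fingers move at their own pace and stop on an object; the grip force is fixed at half the most. Time passes only in rows, so rows that repeat a pose let the fingers close. It gives the time, the measured TCP pose, the force, the opening and the grip force at its end, in the units of the state.
- ctrl.get_obs(): the state, without advancing time (a new reading comes with each control period).
- ctrl.snapshot(name): name is "side" or "top"; returns a dict with "color" (480x640x3 uint8, blue, green, red), "camera_matrix" (3x3 intrinsics, pixels), "k1" (the pictures are not rectified: a ray, as slopes to the right and down, at radius r is drawn at 1 + k1 r^2 times it, then the intrinsics apply), "cam_to_world" (4x4, takes a point from camera to world coordinates). Camera axes: x right, y up, looking along -z (the intrinsics and any distortion apply to the point x, -y, -z); pixel columns grow to the right and rows downward; lengths in m; the calibration is good to about 2 mm. A picture is of the moment at which its call begins. There is no depth.
- ctrl.close_job(): hands the job in; it is judged then, once.
The state is a dict: "clock": time; "joint_pos": joint angles; "qvel": joint speeds; "tau": joint torques, N m; "tool_pos": TCP position; "orientation": TCP orientation; "force": force on the tool from outside, world axes, zero at the start; "moment": the same for the moment, N m; "opening": finger opening in m; "gripper_force": force on a finger pad.
Only numpy, scipy, OpenCV 4.12 (cv2) and the standard library are available. Lean on these libraries where they do the work, as an engineer would, in place of code of your own. Each camera call takes 0.05 s, during which the arm holds its last target. There are 200 camera calls.

## Working session

There is one attempt and no reset: what is moved stays moved. The work goes in short steps, Python scripts to look and compute and a tool call to move; the robot and the scene stay as the last step left them, time stands still between calls to the robot, and variables do not carry over. Pictures are saved under pics/ and viewed, at most 10 in all, crops included, and the job is handed in when it is done.

Besides the shell and the picture viewer there is one more tool, called after "Call:" by a JSON object that holds its "fn" and its "kwargs", one argument or row to a line. move_arm: Moves the arm, as the interface text tells. Its arguments: {"type":"object","properties":{"motion":{"type":"array"}},"required":["motion"]}

```bash
ls; mkdir -p pics; python3 - <<'E'
from plant import ctrl
import cv2
print(ctrl.get_obs())
for n in("top","side"):
    s=ctrl.snapshot(n); cv2.imwrite(f"pics/{n}0.png",s["color"]); print(n,s["camera_matrix"],s["k1"],s["cam_to_world"])
E
```

```text
pics
{'clock': 0.0, 'joint_pos': array([ 9.36849181e+01,  2.05925839e+01,  6.33289360e-01, -1.96010979e-02,
       -7.01377655e+01, -1.65069294e+01]), 'qvel': array([-0.05693681,  0.08534857, -0.00945753, -0.07521962,  0.09068409,
        0.0872674 ]), 'tau': array([-2.75808407e-04, -5.82708907e+01,  2.93055117e+01,  6.99730933e+00,
        6.87092674e-03, -1.55447933e-04]), 'tool_pos': array([0.14972382, 0.65770091, 0.24460767]), 'orientation': array([ 1.79901704e+02, -9.91364156e-03, -1.28286781e+01]), 'force': array([-0.15650708, -0.33074227, -0.19451175]), 'moment': array([ 0.0133701 ,  0.06202803, -0.01544015]), 'gripper_force': 0.0, 'opening': 0.08771937364419842}
top [[530.38653039   0.         318.97384208]
 [  0.         530.38653039 235.61212001]
 [  0.           0.           1.        ]] -0.07258013033776622 [[-0.02010721  0.99822392 -0.05607759  0.4191606 ]
 [-0.99962568 -0.02111291 -0.01739971 -0.01461245]
 [-0.01855277  0.05570674  0.99827479  1.47243394]
 [ 0.          0.          0.          1.        ]]
side [[538.46469466   0.         321.68994602]
 [  0.         538.46469466 240.57565859]
 [  0.           0.           1.        ]] -0.06615550680378675 [[-0.9996853   0.02467844 -0.00450221  0.50529679]
 [-0.02014526 -0.68281944  0.73030937  0.91562246]
 [ 0.0149487   0.73017024  0.68310171  0.87043863]
 [ 0.          0.          0.          1.        ]]
```

View pics/top0.png

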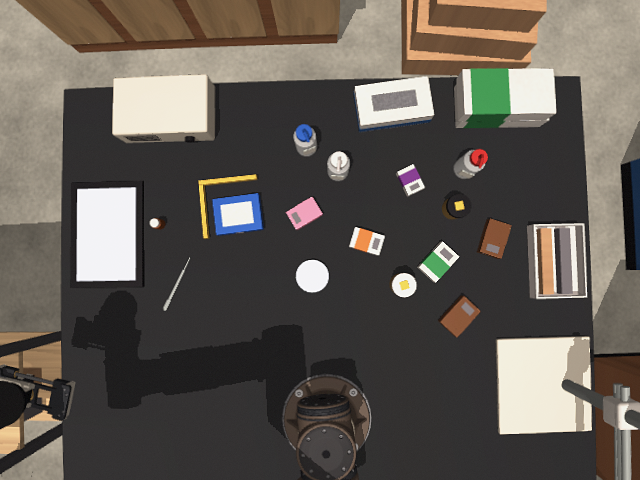

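View pics/side0.png

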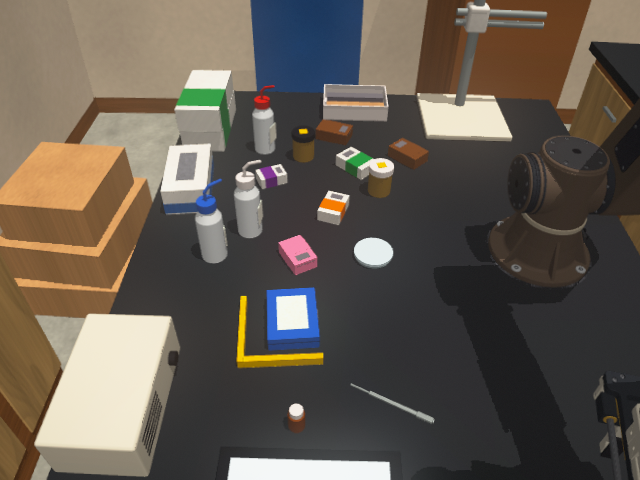

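```bash
cat > h.py <<'E'
import numpy as np, cv2
from scipy.optimize import minimize
from plant import ctrl
def snap(n):
    return ctrl.snapshot(n)
def proj(s,P):
    T=np.linalg.inv(s["cam_to_world"]); c=np.asarray(P,float)@T[:3,:3].T+T[:3,3]
    p,_=cv2.projectPoints(c*[1,-1,-1],np.zeros(3),np.zeros(3),s["camera_matrix"],np.array([s["k1"],0,0,0.]))
    return p[:,0]
def unproj(s,uv,z):
    r=cv2.undistortPoints(np.array([[uv]],float),s["camera_matrix"],np.array([s["k1"],0,0,0.]))[0,0]
    d=s["cam_to_world"][:3,:3]@[r[0],-r[1],-1]; o=s["cam_to_world"][:3,3]
    return o+d*(z-o[2])/d[2]
def box(x0,x1,y0,y1,z0,z1):
    return np.array([[x,y,z] for x in(x0,x1) for y in(y0,y1) for z in(z0,z1)])
def centred(a,b,h): return [box(-a/2,a/2,-b/2,b/2,0,h)]
STOP=[box(0,.012,-.15,.012,0,.022),box(-.15,.012,0,.012,0,.022)]
def place(boxes,p,z=0):
    c,s_=np.cos(p[2]),np.sin(p[2]); R=np.array([[c,-s_,0],[s_,c,0],[0,0,1]])
    return [b@R.T+[p[0],p[1],z] for b in boxes]
def render(s,boxes):
    m=np.zeros((480,640),np.uint8); out=np.zeros((480*4,640*4),np.uint8)
    for b in boxes:
        q=cv2.convexHull(((proj(s,b)+.5)*4*16-8).astype(np.int32)); cv2.fillConvexPoly(out,q,255,shift=4)
    return cv2.resize(out,(640,480),interpolation=cv2.INTER_AREA).astype(float)/255
def seg(s,boxes,p,z,fn):
    near=cv2.dilate((render(s,place(boxes,p,z))>0).astype(np.uint8),np.ones((25,25)))
    m=(fn(s["color"].astype(int))&(near>0)).astype(np.uint8)
    n,l,st,_=cv2.connectedComponentsWithStats(m)
    i=1+np.argmax(st[1:,4]); return cv2.morphologyEx((l==i).astype(np.uint8),cv2.MORPH_CLOSE,np.ones((7,7))).astype(float)
def fit(snaps,boxes,p0,fn,z=0):
    p=np.array(p0,float)
    for it in range(2):
        M=[seg(s,boxes,p,z,fn) for s in snaps]
        f=lambda q:sum(np.abs(render(s,place(boxes,q,z))-m).sum()/m.sum() for s,m in zip(snaps,M))
        for k in (.015,.004):
            r=minimize(f,p,method="Nelder-Mead",options=dict(initial_simplex=p+np.vstack([np.zeros(3),np.diag([k,k,k*15])]),xatol=1e-4,fatol=1e-4)); p=r.x
    return p,r.fun
bright=lambda c:c.max(2)>75
yellow=lambda c:(c[...,2]>120)&(c[...,1]>90)&(c[...,0]<90)
blue=lambda c:((c[...,0]>90))
DIM=dict(case=(.1,.128,.036),large=(.062,.096,.034),medium=(.056,.084,.032),small=(.05,.072,.03))
def show(snaps,items,name,win):
    ims=[]
    for s,(cx,cy,w) in zip(snaps,win):
        k=6 if w<60 else 400//w; k=400/w
        im=cv2.warpAffine(s["color"],np.array([[k,0,-k*(cx-w/2)],[0,k,-k*(cy-w/2)]]),(400,400))
        for b,p,z in items:
            for B in place(b,p,z):
                q=(proj(s,B)+.5-[cx-w/2,cy-w/2])*k
                cv2.polylines(im,[cv2.convexHull(q.astype(np.int32))],True,(255,0,255),1)
        ims.append(im)
    cv2.imwrite(name,np.hstack(ims))
E
python3 - <<'E'
from h import *
S=[snap("top"),snap("side")]
t=S[0]
for n,uv,yaw in [("stop",(205,183),.13),("case",(238,214),.08),("large",(438,262),-.75),("medium",(367,241),1.3),("small",(410,180),.4)]:
    b=STOP if n=="stop" else centred(*DIM[n]); h=.022 if n=="stop" else DIM[n][2]
    p0=[*unproj(t,uv,h)[:2],yaw]
    f={"stop":yellow,"case":blue}.get(n,bright)
    a=fit(S,b,p0,f); print(n,np.round(p0,3),np.round(a[0],4),round(a[1],3),[np.round(fit([s],b,a[0],f)[0],4) for s in S], [np.round(proj(s,[[a[0][0],a[0][1],h]])[0]) for s in S])
for n,uv,z in [("wb",(305,130),.2),("ww",(338,158),.2),("wr",(478,157),.2),("jb",(459,206),.084),("jw",(404,285),.084),("dish",(312,276),.018),("vial",(155,223),.055),("pink",(304,213),.03),("br1",(495,238),.03),("br2",(460,315),.03)]: print(n,np.round(unproj(t,uv,z),3))
E
```

```text
stop [0.654 0.324 0.13 ] [0.6524 0.33   0.0855] 1.313 [array([0.6523, 0.3321, 0.0795]), array([0.6532, 0.3294, 0.0818])] [array([203., 183.]), array([243., 355.])]
case [0.564 0.23  0.08 ] [0.5657 0.2343 0.1015] 0.088 [array([0.5654, 0.2361, 0.1086]), array([0.5659, 0.2322, 0.1012])] [array([237., 213.]), array([292., 312.])]
large [ 0.422 -0.31  -0.75 ] [ 0.4219 -0.3137 -2.3287] 0.457 [array([ 0.4221, -0.3134, -2.3352]), array([ 0.3822, -0.2843, -2.1829])] [array([439., 262.]), array([357., 158.])]
medium [ 0.483 -0.12   1.3  ] [ 0.484  -0.1196  2.8201] 0.107 [array([ 0.4833, -0.119 ,  2.8338]), array([ 0.4848, -0.1206,  2.809 ])] [array([367., 241.]), array([334., 202.])]
small [ 0.647 -0.242  0.4  ] [ 0.6503 -0.245   1.9832] 0.591 [array([ 0.6501, -0.2448,  1.9731]), array([ 0.6561, -0.2447,  2.0327])] [array([411., 179.]), array([271., 172.])]
wb [0.749 0.036 0.2  ]
ww [ 0.678 -0.042  0.2  ]
wr [ 0.674 -0.383  0.2  ]
jb [ 0.567 -0.36   0.084]
jw [ 0.364 -0.21   0.084]
dish [0.391 0.032 0.018]
vial [0.542 0.455 0.055]
pink [0.563 0.05  0.03 ]
br1 [ 0.484 -0.47   0.03 ]
br2 [ 0.277 -0.367  0.03 ]
```

```bash
python3 - <<'E'
from h import *
S=[snap("top"),snap("side")]
I=[(STOP,[.6524,.33,.0855],0),(centred(*DIM["case"]),[.5657,.2343,.1015],0)]
J=[(centred(*DIM["large"]),[.4219,-.3137,-2.3287],0),(centred(*DIM["medium"]),[.484,-.1196,2.82],0),(centred(*DIM["small"]),[.6503,-.245,1.983],0)]
show(S,I,"pics/a.png",[(230,208,90),(285,325,110)])
show(S,J,"pics/b.png",[(410,225,130),(330,175,150)])
a=cv2.imread("pics/a.png");b=cv2.imread("pics/b.png")
cv2.imwrite("pics/ab.png",cv2.resize(np.vstack([a,b]),None,fx=.75,fy=.75,interpolation=cv2.INTER_AREA))
c=S[0]["color"]; 
print(c[200,280],c[185,230],c[210,204],c[179:186,410].tolist(),S[1]["color"][176,268],c[225,400])
E
```

```text
[49 47 48] [49 48 49] [ 89 210 248] [[146, 65, 137], [147, 64, 138], [143, 57, 133], [176, 133, 177], [233, 244, 243], [241, 251, 249], [220, 229, 231]] [149  54 132] [49 49 51]
```

View pics/ab.png

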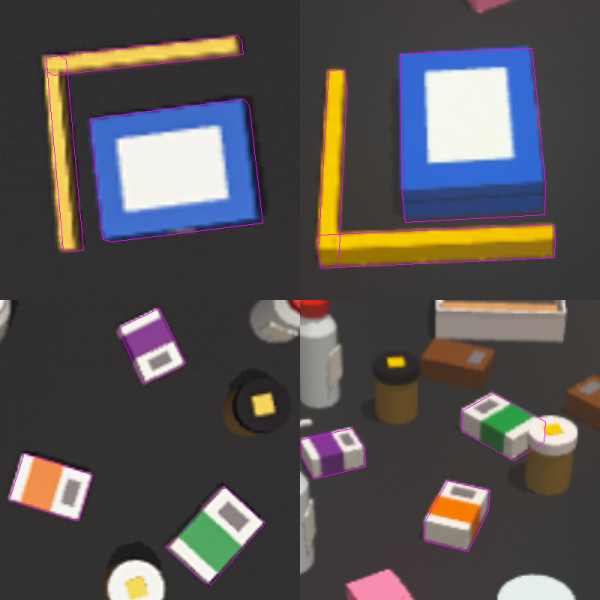

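Targets identified from the crops. The large one is green-banded at top px (438,262); the brown boxes at (495,238) and (460,315) are look-alikes. The medium one is orange at (367,241), with the pink look-alike at (304,213). The small one is purple at (410,180). The outlines fit all three cartons, the case at (237,213) and the stop corner at (203,183).

```bash
cat > rel.py <<'E'
import sys
from h import *
from scipy.spatial.transform import Rotation as Ro
def rel(*targets):
    o=ctrl.get_obs(); R=Ro.from_euler("xyz",o["orientation"],degrees=True)
    print("t",round(o["clock"],2),"pos",o["tool_pos"].round(4),"rpy",o["orientation"].round(2),"F",o["force"].round(1),"open",round(o["opening"],4))
    for x,y,z,psi in targets:
        d=R.inv().apply(np.array([x,y,z])-o["tool_pos"])*1000
        w=(R.inv()*Ro.from_euler("xyz",[180,0,psi],degrees=True)).as_rotvec(degrees=True)
        print("  ->",d.round(1),w.round(2))
if __name__=="__main__": rel(*[tuple(map(float,a.split(","))) for a in sys.argv[1:]])
E
python3 rel.py .4856,.2274,.15,4.9 .4856,.2274,.03,4.9
python3 - <<'E'
from h import *
t=snap("top");s=snap("side")
# red bottle: cylinder silhouette centre from both views, base & shoulders
for u in [(466,172),(478,157),(470,163)]: print([unproj(t,u,z).round(3)[:2] for z in(0,.1,.17)])
c=t["color"]; cv2.imwrite("pics/red.png",np.hstack([cv2.resize(c[135:195,430:490],(400,400),interpolation=2),cv2.resize(s["color"][80:160,225:305],(400,400),interpolation=2)]))
E
```

```text
t 0.3 pos [0.1498 0.658  0.2452] rpy [179.97  -0.   -12.82] F [ 0.   0.  -0.2] open 0.0874
  -> [423.  345.3  95.4] [  0.03   0.   -17.72]
  -> [423.  345.2 215.4] [  0.03   0.   -17.72]
[array([ 0.672, -0.405]), array([ 0.655, -0.378]), array([ 0.643, -0.36 ])]
[array([ 0.714, -0.441]), array([ 0.694, -0.412]), array([ 0.68 , -0.391])]
[array([ 0.697, -0.417]), array([ 0.678, -0.39 ]), array([ 0.665, -0.371])]
```

View pics/red.png

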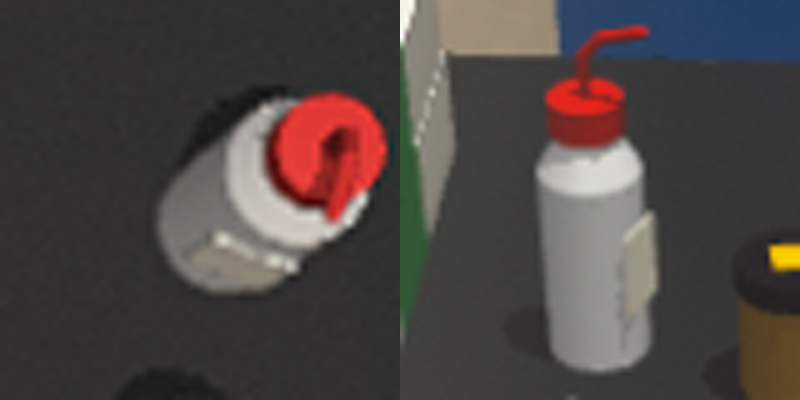

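Red bottle: cap centre at top px (479,157), so its axis stands at about (0.68, -0.39). The gripper body clears it by about 20 mm when gripping the small carton.

Call:
{"fn": "move_arm", "kwargs": {
  "motion": [
    [[423,345,95],[0,0,-17.7],0.35],
    [[423,345,95],[0,0,-17.7],0.35],
    [[423,345,95],[0,0,-17.7],0.35],
    [[423,345,95],[0,0,-17.7],0.35],
    [[423,345,95],[0,0,-17.7],0.35],
    [[423,345,95],[0,0,-17.7],0.35],
    [[423,345,95],[0,0,-17.7],0.35],
    [[423,345,95],[0,0,-17.7],0.35],
    [[423,345,95],[0,0,-17.7],0.35],
    [[423,345,95],[0,0,-17.7],0.35]
  ]
}}

```text
clock: 1.23
tool_pos: [0.4033, 0.3329, 0.1743]
orientation: [-180.0, -0.0, 4.9]
force: [0.9, -0.1, -0.2]
opening: 0.057
gripper_force: 0.0
```

```bash
python3 rel.py .4856,.2274,.08,4.9 .4856,.2274,.03,4.9
```

```text
t 1.23 pos [0.4033 0.3329 0.1743] rpy [-1.7995e+02 -4.0000e-02  4.9000e+00] F [ 0.9 -0.1 -0.2] open 0.057
  -> [ 73.  112.3  94.2] [-0.05 -0.04  0.  ]
  -> [ 72.9 112.3 144.2] [-0.05 -0.04  0.  ]
```

Call:
{"fn": "move_arm", "kwargs": {
  "motion": [
    [[73,112,50],[0,0,0],0.35],
    [[73,112,50],[0,0,0],0.35],
    [[73,112,50],[0,0,0],0.35],
    [[73,112,50],[0,0,0],0.35],
    [[73,112,140],[0,0,0],0.35],
    [[73,112,140],[0,0,0],0.35],
    [[73,112,140],[0,0,0],0.35],
    [[73,112,140],[0,0,0],0.35]
  ]
}}

```text
clock: 1.9
tool_pos: [0.4833, 0.2276, 0.032]
orientation: [179.8, 0.3, 4.9]
force: [-0.0, 0.2, 0.3]
opening: 0.0572
gripper_force: 0.0
```

```bash
python3 rel.py .4856,.2274,.03,4.9 .5428,.2325,.03,4.9
```

```text
t 1.9 pos [0.4833 0.2276 0.032 ] rpy [179.76   0.27   4.86] F [-0.   0.2  0.3] open 0.0572
  -> [2.3 0.4 1.9] [ 0.24  0.27 -0.04]
  -> [59.7  0.1  1.7] [ 0.24  0.27 -0.04]
```

Call:
{"fn": "move_arm", "kwargs": {
  "motion": [
    [[10,0,2],[0,0,0],0.35],
    [[18,0,2],[0,0,0],0.35],
    [[25,0,2],[0,0,0],0.35],
    [[32,0,2],[0,0,0],0.35],
    [[38,0,2],[0,0,0],0.35],
    [[44,0,2],[0,0,0],0.35],
    [[50,0,2],[0,0,0],0.35],
    [[55,0,2],[0,0,0],0.35],
    [[59,0,2],[0,0,0],0.35],
    [[62,0,2],[0,0,0],0.35]
  ]
}}

```text
clock: 2.73
tool_pos: [0.5468, 0.2344, 0.032]
orientation: [180.0, 0.0, 4.9]
force: [-2.3, 0.2, 2.2]
opening: 0.0566
gripper_force: 1.5
```

Call:
{"fn": "move_arm", "kwargs": {
  "motion": [
    [[2,0,0],[0,0,0],0.35],
    [[4,0,0],[0,0,0],0.35],
    [[4,0,0],[0,0,0],0.35],
    [[4,0,0],[0,0,0],0.35]
  ]
}}

```text
clock: 3.07
tool_pos: [0.549, 0.2343, 0.0317]
orientation: [180.0, 0.2, 4.9]
force: [-7.3, 0.8, 4.2]
opening: 0.0571
gripper_force: 3.9
```

```bash
python3 rel.py; python3 - <<'E'
from h import *
S=[snap("top"),snap("side")]
show(S,[(STOP,[.6524,.33,.0855],0)],"pics/p1.png",[(230,208,90),(285,325,110)])
print(fit(S,centred(*DIM["case"]),[.604,.24,.09],blue))
E
```

```text
t 3.07 pos [0.549  0.2343 0.0317] rpy [1.7995e+02 1.5000e-01 4.8500e+00] F [-7.3  0.8  4.2] open 0.0571
(array([0.61170914, 0.2338386 , 0.12537568]), np.float64(1.798509947790563))
```

View pics/p1.png

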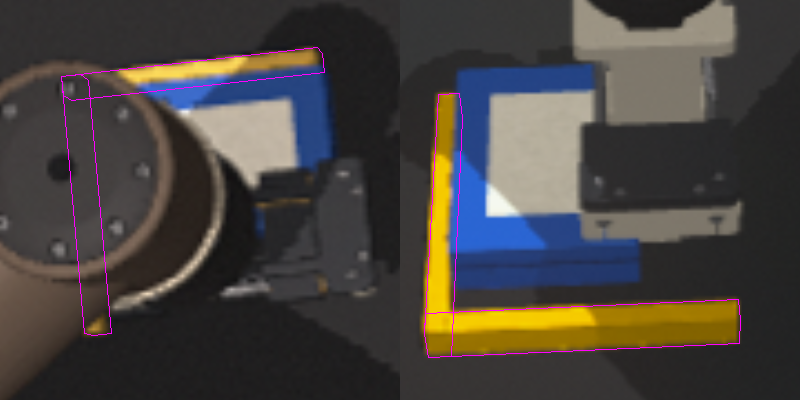

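Flush on the far bar (the case's edge lies along the bar in both views). Now I go round to the -y face.

Call:
{"fn": "move_arm", "kwargs": {
  "motion": [
    [[-20,0,0],[0,0,0],0.35],
    [[-20,0,-30],[0,0,0],0.5],
    [[-20,0,-70],[0,0,0],0.5],
    [[-10,30,-80],[0,0,7],0.5],
    [[0,60,-80],[0,0,14],0.5],
    [[15,80,-80],[0,0,21],0.5],
    [[30,90,-80],[0,0,28],0.5],
    [[45,90,-80],[0,0,35],0.5],
    [[55,90,-80],[0,0,42],0.5],
    [[55,90,-80],[0,0,49],0.5]
  ]
}}

```text
clock: 4.0
tool_pos: [0.6154, 0.1497, 0.1121]
orientation: [-179.9, -0.1, -44.5]
force: [0.6, -0.4, 0.4]
opening: 0.044
gripper_force: 0.0
```

Call:
{"fn": "move_arm", "kwargs": {
  "motion": [
    [[0,0,0],[0,0,7],0.5],
    [[0,0,0],[0,0,14],0.5],
    [[0,0,0],[0,0,21],0.5],
    [[0,0,0],[0,0,28],0.5],
    [[0,0,0],[0,0,35],0.5],
    [[0,0,0],[0,0,41],0.5],
    [[0,0,0],[0,0,41],0.5],
    [[0,0,0],[0,0,41],0.5]
  ]
}}

```text
clock: 4.67
tool_pos: [0.6133, 0.1499, 0.1122]
orientation: [-180.0, 0.0, -84.9]
force: [0.5, -0.6, 0.2]
opening: 0.0436
gripper_force: 0.0
```

```bash
python3 rel.py .6121,.1439,.031,-85.1 .6121,.1439,.1,-85.1;python3 - <<'E'
from h import *
S=[snap("side")]
print(fit(S,centred(*DIM["case"]),[.604,.24,.09],blue))
E
```

```text
t 4.67 pos [0.6133 0.1499 0.1122] rpy [-1.7996e+02  1.0000e-02 -8.4920e+01] F [ 0.5 -0.6  0.2] open 0.0436
  -> [ 5.9  1.8 81.1] [-0.04  0.01  0.18]
  -> [ 5.9  1.7 12.1] [-0.04  0.01  0.18]
(array([0.61037467, 0.23351277, 0.08186094]), np.float64(0.032140903621048024))
```

Call:
{"fn": "move_arm", "kwargs": {
  "motion": [
    [[6,2,40],[0,0,0.2],0.5],
    [[6,2,80],[0,0,0.2],0.5],
    [[6,2,80],[0,0,0.2],0.5],
    [[-3,2,80],[0,0,0.2],0.5],
    [[-11,2,80],[0,0,0.2],0.5],
    [[-18,2,80],[0,0,0.2],0.5],
    [[-24,2,80],[0,0,0.2],0.5],
    [[-30,2,80],[0,0,0.2],0.5],
    [[-34,2,80],[0,0,0.2],0.5],
    [[-36,2,80],[0,0,0.2],0.5]
  ]
}}

```text
clock: 5.55
tool_pos: [0.6083, 0.1864, 0.0332]
orientation: [-179.9, 0.0, -85.3]
force: [1.6, -3.1, 2.3]
opening: 0.0435
gripper_force: 1.5
```

Call:
{"fn": "move_arm", "kwargs": {
  "motion": [
    [[-2,0,0],[0,0,0],0.5],
    [[-3,0,0],[0,0,0],0.5],
    [[-3,0,0],[0,0,0],0.5],
    [[-3,0,0],[0,0,0],0.5]
  ]
}}

```text
clock: 5.88
tool_pos: [0.6079, 0.1875, 0.0327]
orientation: [-180.0, -0.1, -85.3]
force: [1.8, -6.1, 3.5]
opening: 0.0439
gripper_force: 3.3
```

```bash
python3 rel.py; python3 - <<'E'
from h import *
S=[snap("side"),snap("top")]
H=[.6081,.2619,.0855]
show(S,[(STOP,[.6524,.33,.0855],0),(centred(*DIM["case"]),H,0)],"pics/p2.png",[(285,325,110),(230,208,90)])
print(fit(S[:1],centred(*DIM["case"]),H,blue))
E
```

```text
t 5.88 pos [0.6079 0.1875 0.0327] rpy [-1.7999e+02 -6.0000e-02 -8.5320e+01] F [ 1.8 -6.1  3.5] open 0.0439
(array([0.60888247, 0.24663209, 0.07982619]), np.float64(0.1006973164692498))
```

Call:
{"fn": "move_arm", "kwargs": {
  "motion": [
    [[25,0,0],[0,0,0],0.5],
    [[25,0,-30],[0,0,0],0.3],
    [[40,0,-70],[0,0,0],0],
    [[80,20,-110],[0,0,0],0],
    [[120,40,-150],[0,0,0],0],
    [[160,60,-160],[0,0,0],0],
    [[200,80,-160],[0,0,0],0],
    [[240,100,-160],[0,0,0],0],
    [[280,110,-160],[0,0,0],0],
    [[320,120,-160],[0,0,0],0]
  ]
}}

```text
clock: 6.82
tool_pos: [0.522, -0.1013, 0.1921]
orientation: [-179.9, 0.0, -85.3]
force: [1.0, -0.5, 0.1]
opening: 0.0874
gripper_force: 0.0
```

```bash
python3 rel.py .4219,-.3137,.15,-43.4; python3 - <<'E'
from h import *
S=[snap("side"),snap("top")]
for ss in (S,S[:1],S[1:]):
    a=fit(ss,centred(*DIM["case"]),[.6081,.2619,.0855],blue); b=fit(ss,STOP,[.6524,.33,.0855],yellow)
    d=a[0]-b[0]; c,s=np.cos(b[0][2]),np.sin(b[0][2]); print(a,b,c*d[0]+s*d[1],-s*d[0]+c*d[1])
show(S,[(centred(*DIM["case"]),a[0],0)],"pics/p2.png",[(285,325,110),(230,208,90)])
E
```

```text
t 6.82 pos [ 0.522  -0.1013  0.1921] rpy [-1.7987e+02  5.0000e-02 -8.5280e+01] F [ 1.  -0.5  0.1] open 0.0874
  -> [203.5 117.4  41.7] [ -0.14  -0.   -41.88]
(array([0.6066767 , 0.26374786, 0.0763669 ]), np.float64(0.387828407546645)) (array([0.65289585, 0.3312961 , 0.08325755]), np.float64(0.8119182098300428)) -0.051676462282989125 -0.06347060387009874
(array([0.60802518, 0.24699563, 0.07621287]), np.float64(0.11942314127015993)) (array([0.65351974, 0.3295791 , 0.08272096]), np.float64(0.12291259938318763)) -0.052162592978575985 -0.07854202055894181
(array([0.60661522, 0.26656704, 0.08388174]), np.float64(0.21388271677126777)) (array([0.65238164, 0.33262486, 0.07981346]), np.float64(0.5859060097356809)) -0.05088743251654316 -0.06219863287503593
```

View pics/p2.png

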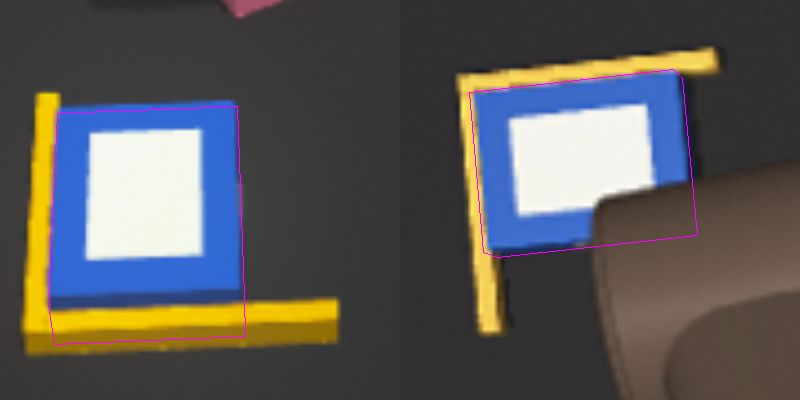

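The case sits flush against both bars in both views, with no black gap (side px of the crop around (55,300), top crop around (480,90)). Next, the large carton.

Call:
{"fn": "move_arm", "kwargs": {
  "motion": [
    [[203,117,0],[0,0,-42],0],
    [[203,117,0],[0,0,-42],0],
    [[203,117,0],[0,0,-42],0],
    [[203,117,0],[0,0,-42],0],
    [[203,117,0],[0,0,-42],0],
    [[203,117,0],[0,0,-42],0],
    [[203,117,0],[0,0,-42],0],
    [[203,117,80],[0,0,-42],0],
    [[203,117,80],[0,0,-42],0],
    [[203,117,80],[0,0,-42],0]
  ]
}}

```text
clock: 7.75
tool_pos: [0.4188, -0.3104, 0.1049]
orientation: [179.8, 0.6, -43.5]
force: [-2.1, 0.5, -1.0]
opening: 0.0878
gripper_force: 0.0
```

```bash
python3 rel.py .4219,-.3137,.024,-43.4
```

```text
t 7.75 pos [ 0.4188 -0.3104  0.1049] rpy [179.85   0.56 -43.48] F [-2.1  0.5 -1. ] open 0.0878
  -> [ 5.3  0.1 80.9] [ 0.15  0.56 -0.08]
```

Call:
{"fn": "move_arm", "kwargs": {
  "motion": [
    [[4,0,40],[0,0,0],0],
    [[4,0,60],[0,0,0],0],
    [[4,0,76],[0,0,0],0],
    [[4,0,76],[0,0,0],0],
    [[4,0,76],[0,0,0],0]
  ]
}}

```text
clock: 8.17
tool_pos: [0.4265, -0.3147, 0.0358]
orientation: [180.0, 0.0, -43.3]
force: [1.1, 0.4, 0.0]
opening: 0.0877
gripper_force: 0.0
```

```bash
python3 rel.py .4219,-.3137,.023,-43.4
```

```text
t 8.17 pos [ 0.4265 -0.3147  0.0358] rpy [ 1.7997e+02  3.0000e-02 -4.3270e+01] F [1.1 0.4 0. ] open 0.0877
  -> [-4.   2.4 12.8] [0.03 0.03 0.13]
```

Call:
{"fn": "move_arm", "kwargs": {
  "motion": [
    [[-4,2.4,12],[0,0,0],0],
    [[-4,2.4,12],[0,0,0],0],
    [[-4,2.4,12],[0,0,0],0.4],
    [[-4,2.4,12],[0,0,0],1],
    [[-4,2.4,12],[0,0,0],1],
    [[-4,2.4,12],[0,0,0],1],
    [[-4,2.4,12],[0,0,0],1],
    [[-4,2.4,12],[0,0,0],1],
    [[-4,2.4,12],[0,0,0],1]
  ]
}}

```text
clock: 8.92
tool_pos: [0.422, -0.314, 0.0238]
orientation: [-180.0, -0.1, -43.3]
force: [-0.4, 2.4, 6.9]
opening: 0.0619
gripper_force: 30.0
```

```bash
python3 rel.py .5,-.05,.25,-85.3 .6082,.2628,.25,-85.3
```

```text
t 8.92 pos [ 0.422  -0.314   0.0238] rpy [-1.7997e+02 -7.0000e-02 -4.3310e+01] F [-0.4  2.4  6.9] open 0.0619
  -> [-124.  -245.8 -226.2] [-0.06 -0.06 41.99]
  -> [-259.9 -547.6 -226.2] [-0.06 -0.06 41.99]
```

Call:
{"fn": "move_arm", "kwargs": {
  "motion": [
    [[0,0,-15],[0,0,0],1],
    [[0,0,-50],[0,0,0],1],
    [[0,0,-90],[0,0,0],1],
    [[0,0,-130],[0,0,0],1],
    [[-15,-31,-155],[0,0,6],1],
    [[-30,-63,-155],[0,0,12],1],
    [[-46,-97,-155],[0,0,18],1],
    [[-62,-132,-155],[0,0,24],1],
    [[-79,-167,-155],[0,0,30],1],
    [[-96,-203,-155],[0,0,36],1]
  ]
}}

```text
clock: 9.75
tool_pos: [0.4902, -0.0987, 0.1779]
orientation: [180.0, 0.0, -79.7]
force: [1.3, -0.2, -2.8]
opening: 0.0621
gripper_force: 30.0
```

```bash
python3 rel.py .6082,.2628,.18,-85.24
```

```text
t 9.75 pos [ 0.4902 -0.0987  0.1779] rpy [ 1.7996e+02  2.0000e-02 -7.9660e+01] F [ 1.3 -0.2 -2.8] open 0.0621
  -> [-334.5 -181.    -2.1] [0.04 0.02 5.58]
```

Call:
{"fn": "move_arm", "kwargs": {
  "motion": [
    [[-34,-18,0],[0,0,5.6],1],
    [[-68,-37,0],[0,0,5.6],1],
    [[-102,-55,0],[0,0,5.6],1],
    [[-137,-74,0],[0,0,5.6],1],
    [[-172,-93,0],[0,0,5.6],1],
    [[-207,-112,0],[0,0,5.6],1],
    [[-242,-130,0],[0,0,5.6],1],
    [[-275,-148,0],[0,0,5.6],1],
    [[-302,-163,0],[0,0,5.6],1],
    [[-318,-172,0],[0,0,5.6],1]
  ]
}}

```text
clock: 10.58
tool_pos: [0.601, 0.2471, 0.1769]
orientation: [179.9, -0.0, -84.8]
force: [1.3, 0.0, -2.0]
opening: 0.0618
gripper_force: 30.0
```

Call:
{"fn": "move_arm", "kwargs": {
  "motion": [
    [[-3,-1,0],[0,0,0],1],
    [[-3,-1,30],[0,0,0],1],
    [[-3,-1,60],[0,0,0],1],
    [[-3,-1,80],[0,0,0],1],
    [[-3,-1,80],[0,0,0],1],
    [[-3,-1,80],[0,0,0],1],
    [[-3,-1,80],[0,0,0],1]
  ]
}}

```text
clock: 11.17
tool_pos: [0.6023, 0.2471, 0.0993]
orientation: [-179.9, 0.0, -84.9]
force: [0.4, -0.1, -2.5]
opening: 0.0616
gripper_force: 30.0
```

```bash
python3 rel.py .6082,.2628,.0605,-85.24; python3 - <<'E'
from h import *
S=[snap("side"),snap("top")]
show(S,[],"pics/p3.png",[(285,315,150),(230,208,120)])
E
```

```text
t 11.17 pos [0.6023 0.2471 0.0993] rpy [-1.7993e+02  1.0000e-02 -8.4920e+01] F [ 0.4 -0.1 -2.5] open 0.0616
  -> [-15.1  -7.3  38.9] [-0.07  0.01  0.32]
```

Call:
{"fn": "move_arm", "kwargs": {
  "motion": [
    [[-8,-4,0],[0,0,0.3],1],
    [[-15,-7,10],[0,0,0.3],1],
    [[-15,-7,20],[0,0,0.3],1],
    [[-15,-7,28],[0,0,0.3],1],
    [[-15,-7,33],[0,0,0.3],1],
    [[-15,-7,36],[0,0,0.3],1],
    [[-15,-7,36],[0,0,0.3],1],
    [[-15,-7,36],[0,0,0.3],1]
  ]
}}

```text
clock: 11.93
tool_pos: [0.6072, 0.2625, 0.0619]
orientation: [180.0, -0.0, -85.2]
force: [-0.3, -0.1, -2.4]
opening: 0.0617
gripper_force: 30.0
```

```bash
python3 rel.py .6082,.2628,.0600,-85.24
```

```text
t 11.93 pos [0.6072 0.2625 0.0619] rpy [ 1.7998e+02 -2.0000e-02 -8.5220e+01] F [-0.3 -0.1 -2.4] open 0.0617
  -> [-0.2 -1.   1.9] [ 0.02 -0.02  0.02]
```

Lower the last 2 mm, then open slowly and lift clear.

Call:
{"fn": "move_arm", "kwargs": {
  "motion": [
    [[0,-1,1],[0,0,0],1],
    [[0,-1,2],[0,0,0],1],
    [[0,-1,2.4],[0,0,0],1],
    [[0,-1,2.4],[0,0,0],1]
  ]
}}

```text
clock: 12.27
tool_pos: [0.6084, 0.2628, 0.06]
orientation: [-180.0, 0.0, -85.2]
force: [-0.4, -0.4, -2.4]
opening: 0.0619
gripper_force: 30.0
```

Call:
{"fn": "move_arm", "kwargs": {
  "motion": [
    [[0,0,0],[0,0,0],0.2],
    [[0,0,0],[0,0,0],0.1],
    [[0,0,0],[0,0,0],0.1],
    [[0,0,-15],[0,0,0],0],
    [[0,0,-40],[0,0,0],0],
    [[0,0,-80],[0,0,0],0],
    [[30,10,-110],[0,0,0],0],
    [[70,25,-120],[0,0,0],0],
    [[110,40,-120],[0,0,0],0],
    [[150,55,-120],[0,0,0],0]
  ]
}}

```text
clock: 13.1
tool_pos: [0.5674, 0.1135, 0.1813]
orientation: [-179.8, 0.1, -85.2]
force: [0.5, 0.0, -1.0]
opening: 0.0873
gripper_force: 0.0
```

Call:
{"fn": "move_arm", "kwargs": {
  "motion": [
    [[40,10,0],[0,0,5],0],
    [[80,21,0],[0,0,10],0],
    [[120,32,0],[0,0,15],0],
    [[160,44,0],[0,0,20],0],
    [[200,55,0],[0,0,23],0],
    [[215,60,0],[0,0,23],0],
    [[215,60,0],[0,0,23],0]
  ]
}}

```text
clock: 13.68
tool_pos: [0.5244, -0.1081, 0.1801]
orientation: [-180.0, -0.0, -108.4]
force: [0.3, -0.5, 0.2]
opening: 0.0877
gripper_force: 0.0
```

```bash
python3 rel.py .484,-.1196,.06,-108.4;  python3 - <<'E'
from h import *
S=[snap("side"),snap("top")]
L=centred(*DIM["large"])
for p in ([.6082,.2628,.083],):
  m=lambda c:(c.min(2)>60)|((c[...,1]>90)&(c[...,2]<110)&(c[...,0]<130))
  for s in S: print(fit([s],L,p,m,.036))
show(S,[(L,p,.036),(centred(*DIM["case"]),p,0)],"pics/p3.png",[(285,315,110),(230,208,90)])
E
```

```text
t 13.68 pos [ 0.5244 -0.1081  0.1801] rpy [-179.98   -0.   -108.45] F [ 0.3 -0.5  0.2] open 0.0877
  -> [ 23.8  34.8 120.1] [-0.02 -0.   -0.05]
(array([0.6087336 , 0.25990594, 0.07053841]), np.float64(0.03759971777451549))
(array([0.60720965, 0.26318288, 0.11777832]), np.float64(0.2391936961700568))
```

View pics/p3.png

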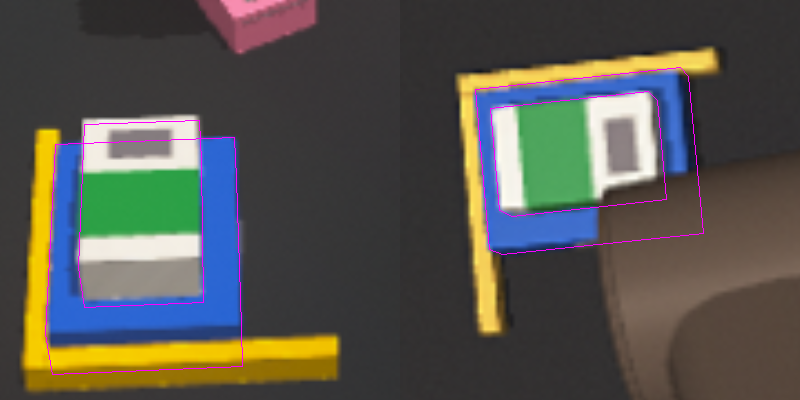

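The large carton lies flat and centred on the case (top crop: even blue margins; the side fit is within 2 mm of the home centre). Now the medium orange one.

Call:
{"fn": "move_arm", "kwargs": {
  "motion": [
    [[12,18,40],[0,0,0],0],
    [[24,35,75],[0,0,0],0],
    [[24,35,110],[0,0,0],0],
    [[24,35,120],[0,0,0],0],
    [[24,35,120],[0,0,0],0],
    [[24,35,120],[0,0,0],0]
  ]
}}

```text
clock: 14.28
tool_pos: [0.4855, -0.1159, 0.0597]
orientation: [180.0, -0.0, -108.1]
force: [0.4, 1.0, 0.2]
opening: 0.0877
gripper_force: 0.0
```

```bash
python3 rel.py .484,-.1196,.022,-108.4
```

```text
t 14.28 pos [ 0.4855 -0.1159  0.0597] rpy [ 1.7997e+02 -4.0000e-02 -1.0811e+02] F [0.4 1.  0.2] open 0.0877
  -> [ 3.9  0.2 37.7] [ 0.03 -0.04  0.29]
```

Call:
{"fn": "move_arm", "kwargs": {
  "motion": [
    [[4,0,20],[0,0,0.3],0],
    [[4,0,34],[0,0,0.3],0],
    [[4,0,37.5],[0,0,0.3],0],
    [[4,0,37.5],[0,0,0.3],0],
    [[4,0,37.5],[0,0,0.3],0.4],
    [[4,0,37.5],[0,0,0.3],1],
    [[4,0,37.5],[0,0,0.3],1],
    [[4,0,37.5],[0,0,0.3],1],
    [[4,0,37.5],[0,0,0.3],1],
    [[4,0,37.5],[0,0,0.3],1]
  ]
}}

```text
clock: 15.12
tool_pos: [0.484, -0.1206, 0.0226]
orientation: [-179.9, 0.0, -108.5]
force: [0.0, 0.7, 3.9]
opening: 0.0558
gripper_force: 30.0
```

```bash
python3 rel.py .484,-.1196,.18,-108.4 .6084,.2623,.18,-85.24
```

```text
t 15.12 pos [ 0.484  -0.1206  0.0226] rpy [-1.7995e+02  2.0000e-02 -1.0852e+02] F [0.  0.7 3.9] open 0.0558
  -> [-1.000e+00  1.000e-01 -1.574e+02] [-0.05  0.02 -0.12]
  -> [-402.6    3.5 -157.2] [-5.000e-02  1.000e-02 -2.328e+01]
```

Call:
{"fn": "move_arm", "kwargs": {
  "motion": [
    [[0,0,-15],[0,0,0],1],
    [[0,0,-50],[0,0,0],1],
    [[0,0,-90],[0,0,0],1],
    [[0,0,-125],[0,0,0],1],
    [[-25,0,-150],[0,0,-5],1],
    [[-60,0,-155],[0,0,-10],1],
    [[-98,0,-155],[0,0,-15],1],
    [[-136,1,-155],[0,0,-20],1],
    [[-174,1,-155],[0,0,-23.3],1],
    [[-212,1,-155],[0,0,-23.3],1]
  ]
}}

```text
clock: 15.95
tool_pos: [0.5495, 0.0824, 0.1769]
orientation: [180.0, 0.0, -85.0]
force: [1.1, 0.5, -2.4]
opening: 0.0554
gripper_force: 30.0
```

```bash
python3 rel.py .6084,.2613,.18,-85.24
```

```text
t 15.95 pos [0.5495 0.0824 0.1769] rpy [ 1.7995e+02  1.0000e-02 -8.5030e+01] F [ 1.1  0.5 -2.4] open 0.0554
  -> [-173.2  -74.1   -3.2] [0.05 0.01 0.21]
```

Call:
{"fn": "move_arm", "kwargs": {
  "motion": [
    [[-35,-15,0],[0,0,0.2],1],
    [[-71,-30,0],[0,0,0.2],1],
    [[-107,-45,0],[0,0,0.2],1],
    [[-140,-60,0],[0,0,0.2],1],
    [[-162,-69,0],[0,0,0.2],1],
    [[-172,-74,0],[0,0,0.2],1],
    [[-172,-74,30],[0,0,0.2],1],
    [[-172,-74,60],[0,0,0.2],1],
    [[-172,-74,70],[0,0,0.2],1],
    [[-172,-74,70],[0,0,0.2],1]
  ]
}}

```text
clock: 16.78
tool_pos: [0.607, 0.2565, 0.1033]
orientation: [179.6, -0.2, -85.5]
force: [-0.7, -0.6, -3.7]
opening: 0.0556
gripper_force: 30.0
```

```bash
python3 rel.py .6084,.2613,.0926,-85.24
```

```text
t 16.78 pos [0.607  0.2565 0.1033] rpy [179.61  -0.22 -85.47] F [-0.7 -0.6 -3.7] open 0.0556
  -> [-4.8 -1.8 10.7] [ 0.39 -0.21 -0.23]
```

Call:
{"fn": "move_arm", "kwargs": {
  "motion": [
    [[-3,-1,0],[0,0,0],1],
    [[-3,-1,3],[0,0,0],1],
    [[-3,-1,5],[0,0,0],1],
    [[-3,-1,5],[0,0,0],1],
    [[-3,-1,5],[0,0,0],1]
  ]
}}

```text
clock: 17.2
tool_pos: [0.6104, 0.2615, 0.1031]
orientation: [-179.9, 0.0, -85.4]
force: [-0.0, 0.0, -3.5]
opening: 0.0559
gripper_force: 30.0
```

```bash
python3 rel.py .6084,.2613,.0926,-85.24
```

```text
t 17.2 pos [0.6104 0.2615 0.1031] rpy [-1.7994e+02  4.0000e-02 -8.5430e+01] F [-0.   0.  -3.5] open 0.0559
  -> [ 0.   2.1 10.5] [-0.06  0.04 -0.19]
```

Call:
{"fn": "move_arm", "kwargs": {
  "motion": [
    [[0,2,4],[0,0,-0.2],1],
    [[0,2,7],[0,0,-0.2],1],
    [[0,2,9],[0,0,-0.2],1],
    [[0,2,10],[0,0,-0.2],1],
    [[0,2,10.7],[0,0,-0.2],1],
    [[0,2,10.7],[0,0,-0.2],1],
    [[0,2,10.7],[0,0,-0.2],1]
  ]
}}

```text
clock: 17.78
tool_pos: [0.608, 0.2612, 0.0927]
orientation: [-180.0, -0.0, -85.2]
force: [-5.8, -1.1, 6.8]
opening: 0.0563
gripper_force: 30.0
```

```bash
python3 rel.py .6084,.2613,.0926,-85.24
```

```text
t 17.78 pos [0.608  0.2612 0.0927] rpy [-1.7999e+02 -1.0000e-02 -8.5200e+01] F [-5.8 -1.1  6.8] open 0.0563
  -> [-0.1 -0.4  0.1] [-0.01 -0.01  0.04]
```

Call:
{"fn": "move_arm", "kwargs": {
  "motion": [
    [[0,0,0],[0,0,0],0.3],
    [[0,0,0],[0,0,0],0.15],
    [[0,0,0],[0,0,0],0.1],
    [[0,0,-15],[0,0,0],0],
    [[0,0,-40],[0,0,0],0],
    [[0,0,-80],[0,0,0],0],
    [[30,10,-100],[0,0,0],0],
    [[70,25,-100],[0,0,0],0],
    [[110,40,-100],[0,0,0],0],
    [[150,55,-100],[0,0,0],0]
  ]
}}

```text
clock: 18.62
tool_pos: [0.5662, 0.1091, 0.1919]
orientation: [-179.9, 0.0, -85.2]
force: [0.9, -1.8, 0.0]
opening: 0.0877
gripper_force: 0.0
```

Call:
{"fn": "move_arm", "kwargs": {
  "motion": [
    [[40,10,0],[0,0,7],0],
    [[80,20,0],[0,0,14],0],
    [[120,30,0],[0,0,21],0],
    [[160,35,0],[0,0,28],0],
    [[200,35,0],[0,0,35],0],
    [[235,30,0],[0,0,42],0],
    [[270,10,0],[0,0,49],0],
    [[300,-10,0],[0,0,56],0],
    [[320,-30,0],[0,0,63],0],
    [[325,-45,0],[0,0,70],0]
  ]
}}

```text
clock: 19.45
tool_pos: [0.6399, -0.2135, 0.1909]
orientation: [-180.0, -0.0, -155.7]
force: [-0.3, -0.0, -0.6]
opening: 0.0874
gripper_force: 0.0
```

```bash
python3 rel.py .6503,-.245,.08,-156.4;  python3 - <<'E'
from h import *
S=[snap("side"),snap("top")]
L=centred(*DIM["large"]);M=centred(*DIM["medium"]);p=[.6084,.2623,.083]
for s,c in zip(S,((.609,.2616,.083),(.607,.2645,.083))):
    m=lambda c:(c.min(2)>60)|((c[...,2]>150)&(c[...,0]<130)&(c[...,1]<170))
    def both(q): return place(L,q[:3],.036)+place(M,q[3:],.07)
    w=lambda c:(c.min(2)>60)|((c[...,1]>90)&(c[...,2]<110)&(c[...,0]<130))|((c[...,2]>180)&(c[...,1]>80)&(c[...,1]<160))
    B=place(L,[0,0,0],.036)+place(M,[0,0,0],.07)
    print(c,fit([s],B,c,w))
show(S,[(L,p,.036),(M,p,.07),(centred(*DIM["case"]),p,0)],"pics/p4.png",[(285,300,120),(230,208,90)])
E
```

```text
t 19.45 pos [ 0.6399 -0.2135  0.1909] rpy [-1.7996e+02 -2.0000e-02 -1.5573e+02] F [-0.3 -0.  -0.6] open 0.0874
  -> [  3.4 -33.  111. ] [-0.04 -0.02  0.67]
(0.609, 0.2616, 0.083) (array([0.6080109 , 0.26083165, 0.06464011]), np.float64(0.02960446589983511))
(0.607, 0.2645, 0.083) (array([0.61063265, 0.26995721, 0.51211016]), np.float64(0.4972627845107893))
```

View pics/p4.png

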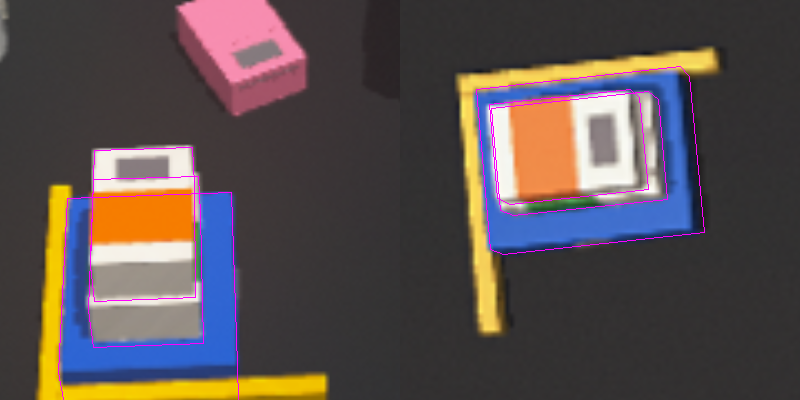

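The medium carton sits centred on the large one, matching the predicted outlines to about a pixel in both views. Now the small purple one.

Call:
{"fn": "move_arm", "kwargs": {
  "motion": [
    [[3,-20,0],[0,0,0.7],0],
    [[3,-33,20],[0,0,0.7],0],
    [[3,-33,55],[0,0,0.7],0],
    [[3,-33,90],[0,0,0.7],0],
    [[3,-33,110],[0,0,0.7],0],
    [[3,-33,110],[0,0,0.7],0],
    [[3,-33,110],[0,0,0.7],0]
  ]
}}

```text
clock: 20.13
tool_pos: [0.6491, -0.2408, 0.0809]
orientation: [180.0, -0.1, -155.8]
force: [0.4, -0.5, 1.2]
opening: 0.0876
gripper_force: 0.0
```

```bash
python3 rel.py .6503,-.245,.021,-156.4
```

```text
t 20.13 pos [ 0.6491 -0.2408  0.0809] rpy [ 1.7995e+02 -1.2000e-01 -1.5581e+02] F [ 0.4 -0.5  1.2] open 0.0876
  -> [ 0.4 -4.4 59.9] [ 0.05 -0.12  0.59]
```

Call:
{"fn": "move_arm", "kwargs": {
  "motion": [
    [[0.4,-4.4,25],[0,0,0.6],0],
    [[0.4,-4.4,45],[0,0,0.6],0],
    [[0.4,-4.4,57],[0,0,0.6],0],
    [[0.4,-4.4,59.5],[0,0,0.6],0],
    [[0.4,-4.4,59.5],[0,0,0.6],0.4],
    [[0.4,-4.4,59.5],[0,0,0.6],1],
    [[0.4,-4.4,59.5],[0,0,0.6],1],
    [[0.4,-4.4,59.5],[0,0,0.6],1],
    [[0.4,-4.4,59.5],[0,0,0.6],1],
    [[0.4,-4.4,59.5],[0,0,0.6],1]
  ]
}}

```text
clock: 20.97
tool_pos: [0.6514, -0.2453, 0.0226]
orientation: [-180.0, 0.0, -156.5]
force: [-0.5, -0.0, 0.3]
opening: 0.0533
gripper_force: 0.0
```

```bash
python3 rel.py .6503,-.245,.021,-156.4 .5,-.1,.24,-85.24 .608,.2618,.24,-85.24
```

```text
t 20.97 pos [ 0.6514 -0.2453  0.0226] rpy [-1.7997e+02  4.0000e-02 -1.5652e+02] F [-0.5 -0.   0.3] open 0.0533
  -> [0.9 0.7 1.6] [-0.03  0.04 -0.12]
  -> [  80.8  193.5 -217.6] [-5.000e-02  2.000e-02 -7.128e+01]
  -> [-162.4  482.3 -217.5] [-5.000e-02  2.000e-02 -7.128e+01]
```

Call:
{"fn": "move_arm", "kwargs": {
  "motion": [
    [[0.9,0,0],[0,0,0],1],
    [[0.9,0,0],[0,0,0],1],
    [[0.9,0,0],[0,0,0],1],
    [[0.9,0,0],[0,0,0],1]
  ]
}}

```text
clock: 21.3
tool_pos: [0.6508, -0.2456, 0.0225]
orientation: [-180.0, 0.0, -156.5]
force: [0.4, 1.8, 4.7]
opening: 0.0501
gripper_force: 29.9
```

```bash
python3 rel.py .6503,-.245,.021,-156.4 .48,-.1,.24,-85.24 .608,.2618,.24,-85.24
```

```text
t 21.3 pos [ 0.6508 -0.2456  0.0225] rpy [-1.7997e+02  4.0000e-02 -1.5651e+02] F [0.4 1.8 4.7] open 0.0501
  -> [0.2 0.8 1.5] [-0.03  0.04 -0.11]
  -> [  98.4  201.5 -217.7] [-5.000e-02  2.000e-02 -7.127e+01]
  -> [-163.2  482.3 -217.6] [-5.000e-02  2.000e-02 -7.127e+01]
```

Call:
{"fn": "move_arm", "kwargs": {
  "motion": [
    [[0,0,-15],[0,0,0],1],
    [[0,0,-50],[0,0,0],1],
    [[0,0,-90],[0,0,0],1],
    [[0,0,-130],[0,0,0],1],
    [[0,0,-170],[0,0,0],1],
    [[0,0,-205],[0,0,0],1],
    [[10,20,-218],[0,0,-7],1],
    [[26,54,-218],[0,0,-14],1],
    [[43,88,-218],[0,0,-21],1],
    [[59,121,-218],[0,0,-28],1]
  ]
}}

```text
clock: 22.13
tool_pos: [0.5458, -0.1575, 0.2389]
orientation: [179.9, -0.0, -128.2]
force: [-1.2, 1.4, -0.7]
opening: 0.0497
gripper_force: 29.9
```

```bash
python3 rel.py .52,-.03,.24,-85.24 .608,.2618,.22,-85.24
```

```text
t 22.13 pos [ 0.5458 -0.1575  0.2389] rpy [ 1.7990e+02 -4.0000e-02 -1.2824e+02] F [-1.2  1.4 -0.7] open 0.0497
  -> [-84.2  99.2  -1. ] [  0.12  -0.   -43.  ]
  -> [-367.8  210.7   19. ] [  0.12  -0.   -43.  ]
```

Call:
{"fn": "move_arm", "kwargs": {
  "motion": [
    [[-20,24,0],[0,0,-7],1],
    [[-42,49,0],[0,0,-14],1],
    [[-64,74,0],[0,0,-21],1],
    [[-84,97,0],[0,0,-28],1],
    [[-112,112,0],[0,0,-35],1],
    [[-147,126,0],[0,0,-42],1],
    [[-183,139,0],[0,0,-43],1],
    [[-219,153,0],[0,0,-43],1],
    [[-255,167,0],[0,0,-43],1],
    [[-291,181,0],[0,0,-43],1]
  ]
}}

```text
clock: 22.97
tool_pos: [0.5872, 0.1838, 0.2393]
orientation: [179.9, -0.0, -85.5]
force: [1.1, -0.6, -1.5]
opening: 0.05
gripper_force: 29.9
```

```bash
python3 rel.py .608,.2618,.15,-85.24
```

```text
t 22.97 pos [0.5872 0.1838 0.2393] rpy [ 1.7991e+02 -3.0000e-02 -8.5530e+01] F [ 1.1 -0.6 -1.5] open 0.05
  -> [-76.2 -26.9  89.2] [ 0.09 -0.03 -0.29]
```

Call:
{"fn": "move_arm", "kwargs": {
  "motion": [
    [[-35,-12,0],[0,0,-0.3],1],
    [[-60,-21,0],[0,0,-0.3],1],
    [[-75,-26,0],[0,0,-0.3],1],
    [[-75,-26,35],[0,0,-0.3],1],
    [[-75,-26,70],[0,0,-0.3],1],
    [[-75,-26,95],[0,0,-0.3],1],
    [[-75,-26,100],[0,0,-0.3],1],
    [[-75,-26,100],[0,0,-0.3],1],
    [[-75,-26,100],[0,0,-0.3],1],
    [[-75,-26,100],[0,0,-0.3],1]
  ]
}}

```text
clock: 23.8
tool_pos: [0.6089, 0.2594, 0.1423]
orientation: [-179.8, 0.1, -85.2]
force: [0.1, 0.0, -1.1]
opening: 0.05
gripper_force: 29.9
```

```bash
python3 rel.py .608,.2618,.1245,-85.24
```

```text
t 23.8 pos [0.6089 0.2594 0.1423] rpy [-1.7983e+02  7.0000e-02 -8.5220e+01] F [ 0.1  0.  -1.1] open 0.05
  -> [-2.4  0.7 17.8] [-0.17  0.07  0.02]
```

Correct the position while still well above, then lower in small steps.

Call:
{"fn": "move_arm", "kwargs": {
  "motion": [
    [[-2.4,0.7,2],[0,0,0],1],
    [[-2.4,0.7,6],[0,0,0],1],
    [[-2.4,0.7,10],[0,0,0],1],
    [[-2.4,0.7,13],[0,0,0],1],
    [[-2.4,0.7,15],[0,0,0],1],
    [[-2.4,0.7,15],[0,0,0],1],
    [[-2.4,0.7,15],[0,0,0],1]
  ]
}}

```text
clock: 24.38
tool_pos: [0.6068, 0.2613, 0.1248]
orientation: [180.0, -0.0, -85.2]
force: [0.3, -0.9, -2.3]
opening: 0.0499
gripper_force: 29.9
```

```bash
python3 rel.py .608,.2618,.1245,-85.24
```

```text
t 24.38 pos [0.6068 0.2613 0.1248] rpy [ 1.7999e+02 -1.0000e-02 -8.5220e+01] F [ 0.3 -0.9 -2.3] open 0.0499
  -> [-0.4 -1.3  0.3] [ 0.01 -0.01  0.02]
```

Call:
{"fn": "move_arm", "kwargs": {
  "motion": [
    [[0,-1,0],[0,0,0],1],
    [[0,-1,0.7],[0,0,0],1],
    [[0,-1,0.7],[0,0,0],1]
  ]
}}

```text
clock: 24.63
tool_pos: [0.6081, 0.2615, 0.1245]
orientation: [-180.0, 0.0, -85.2]
force: [-0.1, -0.3, -0.6]
opening: 0.05
gripper_force: 29.9
```

Call:
{"fn": "move_arm", "kwargs": {
  "motion": [
    [[0,0,0],[0,0,0],0.4],
    [[0,0,0],[0,0,0],0.2],
    [[0,0,0],[0,0,0],0.1],
    [[0,0,-15],[0,0,0],0],
    [[0,0,-40],[0,0,0],0],
    [[0,0,-80],[0,0,0],0],
    [[30,10,-90],[0,0,0],0],
    [[70,25,-90],[0,0,0],0],
    [[110,40,-90],[0,0,0],0],
    [[150,55,-90],[0,0,0],0]
  ]
}}

```text
clock: 25.47
tool_pos: [0.5657, 0.1092, 0.2147]
orientation: [-179.9, 0.0, -85.2]
force: [0.3, -0.8, 0.2]
opening: 0.0879
gripper_force: 0.0
```

Call:
{"fn": "move_arm", "kwargs": {
  "motion": [
    [[40,10,0],[0,0,0],0],
    [[80,20,0],[0,0,0],0],
    [[120,30,0],[0,0,0],0],
    [[160,35,0],[0,0,0],0],
    [[200,40,0],[0,0,0],0],
    [[240,60,0],[0,0,0],0],
    [[270,70,0],[0,0,0],0],
    [[270,70,0],[0,0,0],0],
    [[270,70,0],[0,0,0],0],
    [[270,70,0],[0,0,0],0]
  ]
}}

```text
clock: 26.3
tool_pos: [0.5192, -0.1646, 0.2145]
orientation: [-180.0, 0.0, -85.3]
force: [0.0, -0.0, 0.7]
opening: 0.0877
gripper_force: 0.0
```

```bash
python3 rel.py;  python3 - <<'E'
from h import *
S=[snap("side"),snap("top")]
p=[.608,.2622,.082]
it=[];z=0;B=[]
for n in("case","large","medium","small"): it.append((centred(*DIM[n]),p,z)); 
zs=[0,.036,.07,.102]; it=[(b,p,z) for (b,_,_),z in zip(it,zs)]
show(S,it,"pics/p5.png",[(285,295,120),(230,205,95)])
w=lambda c:(c.min(2)>60)|((c[...,1]>90)&(c[...,2]<110)&(c[...,0]<130))|((c[...,2]>180)&(c[...,1]>80)&(c[...,1]<160))|((c[...,0]>100)&(c[...,2]>100))
B=sum([place(b,[0,0,0],z) for b,_,z in it[1:]],[])
print(fit(S[:1],B,p,w))
E
```

```text
t 26.3 pos [ 0.5192 -0.1646  0.2145] rpy [-179.97    0.    -85.28] F [ 0.  -0.   0.7] open 0.0877
(array([0.60799732, 0.26046472, 0.06377814]), np.float64(0.032936571195777316))
```

View pics/p5.png

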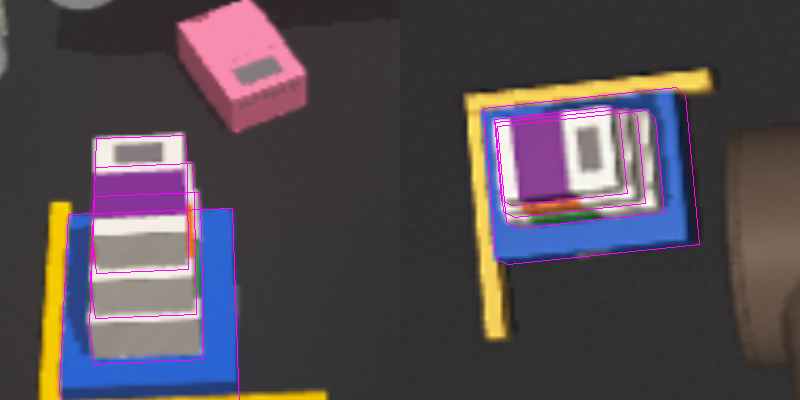

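The stack reads case, green, orange, purple, all flat and aligned (side crop column at px 90-200, nested outlines matching). One last numeric check of the case against the stop before I hand in.

```bash
python3 - <<'E'
from h import *
s=snap("top")
zs=dict(case=0,large=.036,medium=.07,small=.102)
B=sum([place(centred(*DIM[n]),[0,0,0],z) for n,z in zs.items()],[])
nf=lambda c:(c.max(2)>70)&~((c[...,2]>120)&(c[...,1]>90)&(c[...,0]<110)&(c[...,2]-c[...,0]>90)&(c[...,1]>140))
a=fit([s],B,[.607,.2645,.083],nf); b=fit([s],STOP,[.6524,.3321,.08],lambda c:(c[...,2]>130)&(c[...,1]>140)&(c[...,0]<140)&(c[...,2]-c[...,0]>80))
d=a[0]-b[0]; c,q=np.cos(b[0][2]),np.sin(b[0][2]); print(a,b,c*d[0]+q*d[1],-q*d[0]+c*d[1])
E
```

```text
(array([0.60670071, 0.26496156, 0.07991629]), np.float64(0.07460897498086645)) (array([0.65242202, 0.3327723 , 0.08252802]), np.float64(0.7474710910005026)) -0.0511556328120743 -0.06381093943579008
```

Home to within about 1 mm and 0.003 rad.

```bash
python3 -c "
from plant import ctrl
print(ctrl.close_job())"
```

```text
the job is handed in; nothing more can be done
None
```

I pushed the blue case home, stacked the green, orange and purple cartons on it in that order, and handed the job in at about 26 s. The last camera check put the case within about 1 mm of home, and the stack looked centred; no verdict was returned.

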